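# Close the ink jar

### The arm

A 6-joint arm with a two-finger parallel gripper is mounted at the origin on the work surface. World frame = base frame: x ahead of the robot, y to its left, z up, the work surface at z = 0. Lengths are in m, angles in degrees, forces in N, time in s.
With the tool pointing down it reaches from about 0.35 to 0.725 m from the base axis. Payload 4.3 kg.
Tool frame: the origin (TCP) lies midway between the tips of the shut fingers; the grasp point (between the pads) lies 19 mm behind it (r.grip_point_offset is the distance from the TCP to the grasp point, in m); z points along the fingers, y is the line along which they close (so a half turn about z gives the same grasp; the last joint's range is limited). The gripper opens to 85 mm and grips with 20 to 120 N. Pads are 22 mm wide; open, the fingers measure 114 mm over their backs; the gripper's body (76 mm by 85 mm) begins 54 mm behind the grasp point. The pads swing forward as they close: fully open they stand 13 mm farther back than shut.
Start: joints at [-74.96, 21.618, 4.641, 73.018, 0, 83.68], TCP at [0.209, -0.536, 0.211] pointing down, gripper open.
Joint ranges: [-156.06, 156.06], [-48.1, 94.91], [-58.44, 69.94], [-101.28, 121.22], [-78.64, 73.56], [-180, 180]. Speed limits (degrees/s): [147.25, 147.25, 180, 180, 180, 180].

### API

Orientations are given as [roll, pitch, yaw] about the fixed x, y, z axes, in that order (R = Rz(yaw) Ry(pitch) Rx(roll)).
In Python, from cell import r, cams gives the robot as it stands. The module is installed in compiled form; this text tells all that it offers.
- The arm moves only by the tool jog_arm, never from a script. Its argument "moves" is a list of rows, each an object with "linear": the shift along the tool's x, y, z in mm, a list of three; "delta_rot": the turn, a rotation vector about the tool's x, y, z in rad, a list of three; "grip": the opening, from 0 (shut) to 1 (fully open). A call has 1 to 20 rows; each row shifts and turns the commanded pose from where the row before left it, along the tool's axes as they then stand; what a row does not reach is not made up. A row lasts 1/10 s, in which the tool goes at most 50 mm and 8.59 degrees, less where a joint would pass 70% of its speed; a pose out of reach is approached as far as the arm can. A call with a gripper value outside its range is refused whole. The fingers move at their own pace and stop on an object; "newtons" is the grip in N (left out, the last holds). Time passes only in rows, so rows that do not move let the fingers close. It gives the time, the measured TCP pose, the force, the opening and the grip force at its end, in the units of the state.
- r.read_state(): the state, without advancing time (a new reading comes with each control period).
- cams.camera(name): name is "scene" or "top" or "wrist"; returns (picture, depth): 420x560x3 uint8, red, green, blue; 420x560 float32, m along the optical axis (not along the pixel's ray), 0 where there is no reading.
- cams.camera_params(name): a dict with "vertical_fov" (degrees; the focal length in pixels is half the picture's height over the tangent of half this angle, whatever the lens; pixels are square), "cx", "cy" (the principal point, pixels), "rvec" (rotation vector, rad) and "tvec" (3), from world to camera coordinates, as OpenCV has them. Camera axes: x right, y down, z forward; pixel columns grow to the right and rows downward; lengths in m; the calibration is good to about 2 mm. A picture is of the moment at which its call begins: read the wrist's pose just before it. camera_params takes no time and is no camera call; for the wrist camera it gives the pose at the moment of the call.
- r.close_job(): hands the job in; it is judged then, once.
The state is a dict: "t": time; "q": joint angles; "joint_vel": joint speeds; "effort": joint torques, N m; "tool_pos": TCP position; "ee_rot": TCP orientation; "contact_force": force on the tool from outside, world axes, zero at the start; "torque": the same for the moment, N m; "opening": finger opening in m; "grasp_force": force on a finger pad.
Only numpy, scipy, OpenCV 4.12 (cv2) and the standard library are available. Lean on these libraries where they do the work, as an engineer would, in place of code of your own. Each camera call takes 0.05 s, during which the arm holds its last target. There are 200 camera calls.

### The job

Fetch the black screw lid and set it level on the mouth of the ink jar. Turn it gently backward (counterclockwise from above) until you feel it drop into the start of the thread, then screw it forward (clockwise) until it is snug down on the rubber seal, and let go. Never press or wrench it hard against the jar, and leave the cup, the dish and the paperweight where they are.

Things in the scene. Friction and masses are not known exactly. Their poses are not given: they have to be found in the camera images.
- jar: White ceramic ink jar with a red band, fixed in a dark wooden stand 130 x 130 x 14 mm. Origin: centre of the stand's underside on the table; z up the jar's axis. Body 78 mm across to 34 mm height, neck 43 mm across from 43 to 62.5 mm, then tapering to the 37 mm rim at 64 mm. Lid on jar: under 50 N, all contacts added up.
- thread_top (a point): On the jar's axis, at the flat tops of its thread, 60 mm up. Three equal thread segments, 120 deg apart, stand out to 51 mm diameter. Between them are 23 deg gaps, the thread starts, where the lid drops 8 mm. A 4 mm stop on each segment's clockwise end jams a lid turned forward before it drops. In the gap, backward turning meets a hard stop at most 13 deg after the drop.
- seal_top (a point): On the jar's axis, top of its black rubber seal ring (36 mm across), 68 mm up. The seal gives 8 N per mm, at most 2.2 mm. After the drop, turned forward the lid sinks 3.6 mm per rad; it starts to squeeze the seal after about 0.8 rad and is snug about 0.3 to 0.4 rad later, at some 0.15 Nm; far beyond, the torque shoots up; the thread holds it there when released.
- jar_dot (a point): Yellow dot on the stand's top, 52 mm from the jar's axis on the jar's +x side. With the lid's dot pointing the same way as this one (or 120 or 240 deg from it, all three are alike) the lid must be turned backward 20 to 70 deg before it drops; how far differs from jar to jar.
- lid: Black ribbed screw lid, right way up on the table, 60 mm outside diameter, 24 mm high, about 70 g, hollow (54 mm inside, 17 mm deep). Origin: centre of its lower edge; z up. Inside, 2.5 mm above that edge, three radial pins 4 mm thick at 0, 120, 240 deg from its x axis, tips 23 mm from the axis.
- lid_top (a point): Centre of the lid's top face, a red disc, 24 mm above the lid's origin. Its height over the jar's origin: 83.5 mm resting on the thread tops, about 75 to 76 mm dropped into the thread start, 75 mm meeting the seal, 73 to 74 mm snug.
- lid_dot (a point): Yellow dot on the lid's top, 22 mm from its centre, on the lid's +x side.
- cup: White paper cup, 72 mm across the rim, 85 mm high, upright; origin at the centre of its underside. Leave it alone.
- dish: Blue ceramic ink dish, 90 mm across, 30 mm high; origin at the centre of its underside. Leave it alone.
- weight: Brass paperweight bar 160 x 28 x 16 mm with a small round stud on top, lying along its x axis; origin at the centre of its underside. Leave it alone.
Not all that is in view belongs to the job. There is more than one size of the lid; the job needs the smallest.

How it is judged (in metres and radians):
On the way, in this order (a step that is already met when the one before it is completed fails the run):
1. the lid sits level on the jar's mouth (horizontal distance between lid and jar below 0.004 m and z of lid in the frame of jar below 0.0615 m and angle between lid's own z axis and vertical below 0.08 rad), for 0.1 s.
2. the lid has dropped into the thread start (horizontal distance between lid and jar below 0.004 m and z of lid in the frame of jar below 0.0535 m and angle between lid's own z axis and vertical below 0.08 rad), for 0.1 s.
At the end, for the whole second after the job is handed in: The lid is released, still and level (within 0.05 rad) on the jar's axis (within 3 mm), screwed down so that it holds the seal pressed in: its lower edge less than 50.5 mm above the jar's underside (0.5 mm below first touch of the seal) (horizontal distance between lid and jar below 0.003 m and z of lid in the frame of jar between 0.0475 and 0.0505 m and angle between lid's own z axis and vertical below 0.05 rad and linear speed of lid below 0.01 m/s and contact force between the fingers and lid below 0.1 N).
It fails at once if the lid was pressed or wrenched against the jar with over 50 N (contact force between lid and jar above 50 N).
It fails at once if the cup, dish or paperweight was disturbed (distance of any of cup, dish, weight from where it was at the start of the episode above 0.02 m or angle between cup's own z axis and vertical above 0.3 rad).
It also fails if it takes over 61 s, if anything falls off the work surface, if the arm or the gripper's body presses on something with over 40 N, if the wrist force passes 120 N, or if a joint passes its speed limit or range.

## Working session

There is one attempt and no reset: what is moved stays moved. The work goes in short steps, Python scripts to look and compute and a tool call to move; the robot and the scene stay as the last step left them, time stands still between calls to the robot, and variables do not carry over. Pictures are saved under pics/ and viewed, at most 10 in all, crops included, and the job is handed in when it is done.

Besides the shell and the picture viewer there is one more tool, called after ">>>" as name(argument=value, ...), one argument or row to a line, values as JSON. jog_arm: Moves the arm, as the interface text tells. Its arguments: {"type":"object","properties":{"moves":{"type":"array"},"newtons":{"type":"number"}},"required":["moves"]}

```bash
mkdir -p pics
cat > h.py <<'E'
import numpy as np, cv2
from cell import r, cams
def params(n):
    p=cams.camera_params(n); f=210/np.tan(np.radians(p["vertical_fov"])/2)
    K=np.array([[f,0,p["cx"]],[0,f,p["cy"]],[0,0,1]]); R=cv2.Rodrigues(np.array(p["rvec"],float))[0]
    return K,R,np.array(p["tvec"],float).ravel(),p
def ray(uv,n,z,P=None):
    K,R,t,_=P or params(n)
    d=R.T@np.linalg.inv(K)@np.array([uv[0],uv[1],1.]); c=-R.T@t
    return c+d*(z-c[2])/d[2]
def shot(n,name):
    P=params(n); a,d=cams.camera(n); cv2.imwrite(f"pics/{name}.png",cv2.cvtColor(a,cv2.COLOR_RGB2BGR)); return a,d,P
E
python3 - <<'E'
from h import *
ims=[]
for n in("top","scene"):
    a,d,P=shot(n,n+"0"); print(n,P[3]); np.savez(f"/tmp/{n}.npz",a=a,d=d)
    hsv=cv2.cvtColor(a,cv2.COLOR_RGB2HSV)
    for c,(lo,hi) in dict(yellow=((20,120,120),(35,255,255)),red=((0,150,90),(8,255,255))).items():
        m=cv2.inRange(hsv,lo,hi); k,l,s,ce=cv2.connectedComponentsWithStats(m)
        for i in range(1,k):
            if s[i,4]>4: print(c,s[i].tolist(),ce[i].round(1), d[int(ce[i][1]),int(ce[i][0])])
print(r.read_state())
E
```

```text
top {'vertical_fov': 45.30074227224247, 'cx': 267.40601516205476, 'cy': 207.4445441965945, 'rvec': array([ 2.18447709, -2.16023362,  0.11975305]), 'tvec': array([-2.60985049e-04,  5.70377785e-01,  1.42107129e+00])}
yellow [219, 214, 4, 3, 10] [220.5 215.2] 1.4604342
yellow [381, 214, 15, 54, 493] [387.7 240.3] 1.4490258
yellow [309, 223, 3, 3, 9] [310. 224.] 1.4525923
yellow [264, 227, 5, 4, 16] [265.8 228.6] 1.4291967
yellow [323, 270, 5, 5, 18] [325.3 271.9] 1.4291381
red [98, 82, 267, 56, 7860] [235.2 108.9] 1.505496
red [323, 92, 29, 28, 244] [337.1 105.6] 1.516146
red [270, 94, 29, 28, 245] [284.1 107.6] 1.5023888
red [163, 97, 29, 29, 257] [177. 111.] 1.5093905
red [216, 96, 30, 28, 251] [230.2 109.4] 1.508218
red [109, 99, 29, 29, 247] [123.1 113.2] 1.5032971
red [402, 131, 158, 177, 10534] [511.3 224.8] 1.4749838
red [312, 215, 9, 9, 64] [316.  219.2] 1.4483486
red [418, 223, 30, 30, 267] [432.3 237.6] 1.4768498
red [270, 225, 12, 13, 120] [275.7 231.2] 1.4395825
red [0, 239, 141, 118, 4934] [ 65.1 294.7] 1.4496125
red [467, 239, 30, 30, 271] [481.6 253.6] 1.4651868
red [90, 
[... 1352 characters left out ...]
3] [235.9 400.2] 0.6196813
{'t': 0.1, 'q': array([-7.49593996e+01,  2.16579119e+01,  4.57183900e+00,  7.30184470e+01,
       -3.37293420e-05,  8.36811845e+01]), 'joint_vel': array([-0.02264639, -0.0792079 ,  0.18268973,  0.09341742,  0.03612564,
       -0.05850018]), 'effort': array([ 8.31879715e-04, -4.64693642e+01,  2.70582247e+01,  1.20460871e-02,
       -4.46084266e-05,  4.44659861e-06]), 'tool_pos': array([ 0.20927814, -0.53490202,  0.2099608 ]), 'ee_rot': array([-1.79896111e+02, -1.14700013e-02,  2.13594055e+01]), 'contact_force': array([-1.06930077, -0.09451331, -0.76585737]), 'torque': array([-0.00467188, -0.03703502, -0.00459577]), 'grasp_force': 0.0, 'opening': 0.08530127367730567}
```

View pics/top0.png

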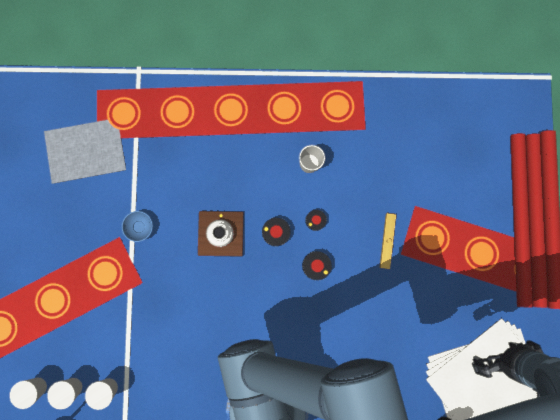

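View pics/scene0.png

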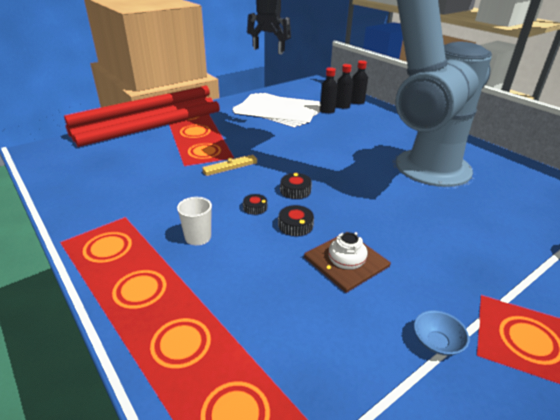

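Candidates for the lid in the top view: (316,219), (276,231) and (317,265). The one at (316,219) looks clearly smallest, with a red disc 9 px across against 12–13 px. I'll measure it and confirm in a crop. The jar is at (219,232), the cup at (312,158), the dish at (138,226) and the weight at (388,240).

```bash
cat > /tmp/m.py <<'E'
from h import *
def cent(n,box,lo,hi):
    a=np.load(f"/tmp/{n}.npz")["a"]; x0,y0,x1,y1=box
    m=cv2.inRange(cv2.cvtColor(a,cv2.COLOR_RGB2HSV)[y0:y1,x0:x1],lo,hi)
    c=max(cv2.findContours(m,cv2.RETR_EXTERNAL,cv2.CHAIN_APPROX_NONE)[0],key=cv2.contourArea)
    (u,v),rad=cv2.minEnclosingCircle(c); M=cv2.moments(m,True)
    return np.array([M['m10']/M['m00']+x0,M['m01']/M['m00']+y0]),np.array([u+x0,v+y0]),rad
RED=((0,150,90),(8,255,255));YEL=((20,120,120),(35,255,255));BLK=((0,0,0),(179,255,60))
P=params("top"); Q=params("scene")
for nm,b,zt in(("lidA",(298,200,336,238),.024),("lidB",(256,212,298,252),.024),("lidC",(297,243,340,286),.024)):
    _,uv,rad=cent("top",b,*RED); p=ray(uv,"top",zt); q=ray(uv+[rad,0],"top",zt)
    y=ray(cent("top",b,*YEL)[0],"top",zt); k,uvk,rk=cent("top",b,*BLK)
    print(nm,"disc",uv,p.round(4),"Rdisc",np.linalg.norm(q-p).round(4),"Rblk",(np.linalg.norm(ray(uvk+[rk,0],"top",.024)-ray(uvk,"top",.024))).round(4),"dot",y.round(4),"ang",np.degrees(np.arctan2(*(y-p)[1::-1])).round(1), "dist",np.linalg.norm(y-p).round(4))
for n,b,PP in(("scene",(240,188,272,216),Q),): 
    print("lidA scene",ray(cent(n,b,*RED)[1],n,.024),"dot",ray(cent(n,b,*YEL)[0],n,.024))
# jar
_,uv,rad=cent("top",(206,220,232,246),*BLK); p=ray(uv,"top",.068); print("jar seal top",uv,rad,p)
_,uv,rad=cent("scene",(335,228,362,248),*BLK); print("jar seal scene",uv,rad,ray(uv,"scene",.068))
y=ray(cent("top",(215,208,228,221),*YEL)[0],"top",.014); y2=ray(cent("scene",(322,262,334,272),*YEL)[0],"scene",.014)
print("jardot",y,y2,"ang",np.degrees(np.arctan2(*(y-p)[1::-1])), np.linalg.norm((y-p)[:2]))
# stand rectangle
a=np.load("/tmp/top.npz")["a"]; h=cv2.cvtColor(a,cv2.COLOR_RGB2HSV)[200:266,188:254]
m=cv2.inRange(h,(0,60,20),(18,255,150)); m=cv2.morphologyEx(m,cv2.MORPH_OPEN,np.ones((3,3)))
c=max(cv2.findContours(m,0,1)[0],key=cv2.contourArea); rr=cv2.minAreaRect(c); 
bp=np.array([ray(x+[188,200],"top",.014) for x in cv2.boxPoints(rr)]); print("stand",bp.mean(0),bp.round(4).tolist())
for nm,uv,z in(("cup",(313,157),.085),("dish",(138,226),.03),("w1",(391,214),.016),("w2",(385,267),.016)): print(nm,ray(uv,"top",z).round(3))
t=cv2.resize(a[195:290,195:345],None,fx=5,fy=5,interpolation=cv2.INTER_CUBIC); cv2.imwrite("pics/crop.png",cv2.cvtColor(t,cv2.COLOR_RGB2BGR))
E
PYTHONPATH=. python3 /tmp/m.py
```

```text
Traceback (most recent call last):
  File "h.py", line 1, in <module>
    import numpy as np, cv2
ModuleNotFoundError: No module named 'cv2'
```

```bash
cp /tmp/m.py m.py; python3 m.py
```

```text
lidA disc [316.         219.20000076] [ 0.5384 -0.1346  0.024 ] Rdisc 0.0127 Rblk 0.0281 dot [ 0.5243 -0.1173  0.024 ] ang 129.1 dist 0.0223
lidB disc [275.70000076 231.10000038] [ 0.5027 -0.0185  0.024 ] Rdisc 0.0177 Rblk 0.0389 dot [0.5095 0.0102 0.024 ] ang 76.7 dist 0.0295
lidC disc [317.        265.4285717] [ 0.4058 -0.1376  0.024 ] Rdisc 0.0178 Rblk 0.0395 dot [ 0.3877 -0.1613  0.024 ] ang -127.4 dist 0.0298
lidA scene [ 0.54175854 -0.13395036  0.024     ] dot [ 0.52769835 -0.11616985  0.024     ]
jar seal top [218.5        232.21428585] 5.015382766723633 [0.49535591 0.14198758 0.068     ]
jar seal scene [349.5 237.5] 7.516748428344727 [0.50139206 0.14490186 0.068     ]
jardot [0.54768374 0.14203512 0.014     ] [0.55055291 0.14240317 0.014     ] ang 0.05205400812114126 0.05232785670479972
stand [0.49540163 0.14156188 0.014     ] [[0.4331, 0.2057, 0.014], [0.5597, 0.2054, 0.014], [0.5577, 0.0768, 0.014], [0.4311, 0.0783, 0.014]]
cup [ 0.708 -0.12   0.085]
dish [0.513 0.376 0.03 ]
w1 [ 0.557 -0.354  0.016]
w2 [ 0.403 -0.334  0.016]
```

View pics/crop.png

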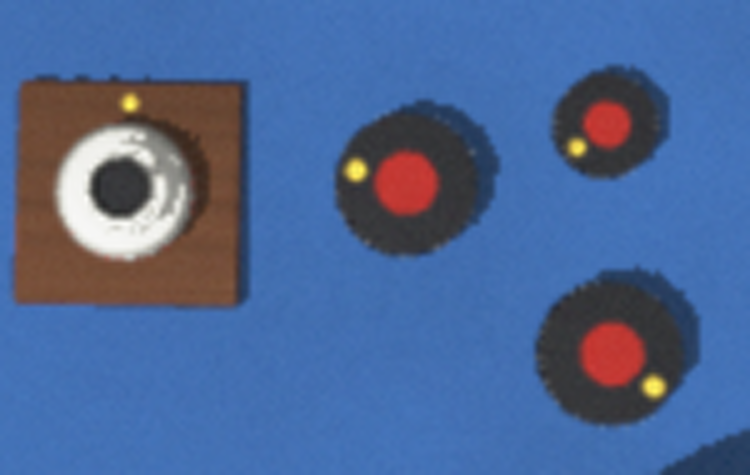

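The crop shows the small lid at crop (608,124). It is about 56–60 mm across and its dot sits 22.3 mm from centre, which matches. The other two are about 78 mm across with dots at 29.5 mm, so they don't fit. Moving above the small lid.

>>> jog_arm(
  moves=[
    {"linear": [22.7, -12.6, 2], "delta_rot": [0, 0, 0], "grip": 1},
    {"linear": [22.7, -12.6, 2], "delta_rot": [0, 0, 0], "grip": 1},
    {"linear": [22.7, -12.6, 2], "delta_rot": [0, 0, 0], "grip": 1},
    {"linear": [22.7, -12.6, 2], "delta_rot": [0, 0, 0], "grip": 1},
    {"linear": [22.7, -12.6, 2], "delta_rot": [0, 0, 0], "grip": 1},
    {"linear": [22.7, -12.6, 2], "delta_rot": [0, 0, 0], "grip": 1},
    {"linear": [22.7, -12.6, 2], "delta_rot": [0, 0, 0], "grip": 1},
    {"linear": [22.7, -12.6, 2], "delta_rot": [0, 0, 0], "grip": 1},
    {"linear": [22.7, -12.6, 2], "delta_rot": [0, 0, 0], "grip": 1},
    {"linear": [22.7, -12.6, 2], "delta_rot": [0, 0, 0], "grip": 1},
    {"linear": [22.7, -12.6, 2], "delta_rot": [0, 0, 0], "grip": 1},
    {"linear": [22.7, -12.6, 2], "delta_rot": [0, 0, 0], "grip": 1},
    {"linear": [22.7, -12.6, 2], "delta_rot": [0, 0, 0], "grip": 1},
    {"linear": [22.7, -12.6, 2], "delta_rot": [0, 0, 0], "grip": 1},
    {"linear": [22.7, -12.6, 2], "delta_rot": [0, 0, 0], "grip": 1},
    {"linear": [22.7, -12.6, 2], "delta_rot": [0, 0, 0], "grip": 1},
    {"linear": [22.7, -12.6, 2], "delta_rot": [0, 0, 0], "grip": 1},
    {"linear": [22.7, -12.6, 2], "delta_rot": [0, 0, 0], "grip": 1},
    {"linear": [22.7, -12.6, 2], "delta_rot": [0, 0, 0], "grip": 1},
    {"linear": [22.7, -12.6, 2], "delta_rot": [0, 0, 0], "grip": 1},
  ],
)

```text
t: 2.1
tool_pos: [0.5407, -0.1344, 0.1702]
ee_rot: [-180.0, 0.0, 21.4]
contact_force: [0.2, 0.1, -1.3]
opening: 0.0855
grasp_force: 0.0
```

>>> jog_arm(
  moves=[
    {"linear": [0, 0, 0], "delta_rot": [0, 0, -0.14], "grip": 1},
    {"linear": [0, 0, 0], "delta_rot": [0, 0, -0.14], "grip": 1},
    {"linear": [0, 0, 0], "delta_rot": [0, 0, -0.14], "grip": 1},
    {"linear": [0, 0, 0], "delta_rot": [0, 0, -0.14], "grip": 1},
    {"linear": [0, 0, 0], "delta_rot": [0, 0, -0.14], "grip": 1},
    {"linear": [0, 0, 0], "delta_rot": [0, 0, -0.14], "grip": 1},
    {"linear": [0, 0, 0], "delta_rot": [0, 0, -0.14], "grip": 1},
    {"linear": [0, 0, 0], "delta_rot": [0, 0, -0.14], "grip": 1},
    {"linear": [0, 0, 0], "delta_rot": [0, 0, -0.14], "grip": 1},
    {"linear": [0, 0, 0], "delta_rot": [0, 0, -0.14], "grip": 1},
    {"linear": [0, 0, 0], "delta_rot": [0, 0, -0.14], "grip": 1},
    {"linear": [0, 0, 0], "delta_rot": [0, 0, -0.14], "grip": 1},
    {"linear": [0, 0, 0], "delta_rot": [0, 0, -0.04], "grip": 1},
    {"linear": [0, 0, 0], "delta_rot": [0, 0, 0], "grip": 1},
    {"linear": [0, 0, 0], "delta_rot": [0, 0, 0], "grip": 1},
  ],
)

```text
t: 3.6
tool_pos: [0.5402, -0.1354, 0.1705]
ee_rot: [-180.0, -0.0, 119.9]
contact_force: [-0.4, -0.3, -0.1]
opening: 0.0853
grasp_force: 0.0
```

Run:
```python
from h import *
s=r.read_state(); print(s['t'],s['tool_pos'],s['ee_rot'],s['q'],r.grip_point_offset)
a,d,P=shot("wrist","w1")
hsv=cv2.cvtColor(a,cv2.COLOR_RGB2HSV)
for c,(lo,hi) in dict(yellow=((20,120,120),(35,255,255)),red=((0,150,90),(8,255,255))).items():
    m=cv2.inRange(hsv,lo,hi); k,l,st,ce=cv2.connectedComponentsWithStats(m)
    for i in range(1,k):
        if st[i,4]>20: print(c,st[i].tolist(),ce[i].round(1), ray(ce[i],"wrist",.024,P))
print(-P[1].T@P[2])
```

```text
3.6 [ 0.54019121 -0.13538097  0.17046551] [-1.79970234e+02 -2.78062806e-02  1.19852590e+02] [-2.05930177e+01  2.03296481e+01 -3.25333058e+00  6.64574158e+01
 -5.24282650e-03  3.95543867e+01] 0.0187
yellow [102, 118, 14, 14, 158] [108.4 124.4] [ 0.38693849 -0.16373547  0.024     ]
yellow [275, 154, 11, 10, 22] [279.3 157. ] [ 0.52541628 -0.11611702  0.024     ]
yellow [61, 268, 70, 55, 1891] [ 94.7 294.8] [ 0.435386   -0.32538593  0.024     ]
yellow [166, 327, 42, 42, 1020] [186.2 348.2] [ 0.54065834 -0.33832698  0.024     ]
yellow [488, 337, 72, 23, 354] [526.9 344.1] [ 0.84428567 -0.1579848   0.024     ]
yellow [503, 351, 11, 6, 41] [508.9 353.9] [ 0.83640433 -0.17670667  0.024     ]
red [296, 9, 47, 52, 1900] [318.8  34.7] [ 0.50446653 -0.01717042  0.024     ]
red [118, 87, 45, 46, 1587] [140.4 109.3] [ 0.40553977 -0.13892317  0.024     ]
red [269, 169, 30, 30, 680] [283.4 183.5] [ 0.5402419  -0.13482899  0.024     ]
red [471, 229, 89, 123, 4205] [532.7 304. ] [ 0.81655046 -0.11861593  0.024     ]
red [65, 328, 36, 28, 232] [ 83.8 341.1] [ 0.44515201 -0.38302899  0.024     ]
red [494, 342, 62, 16, 302] [521.4 347.7] [ 0.84246111 -0.16424244  0.024     ]
red [168, 385, 26, 27, 168] [182.5 400.2] [ 0.56659898 -0.40338185  0.024     ]
[ 0.49929738 -0.06529818  0.33416432]
```

View pics/w1.png

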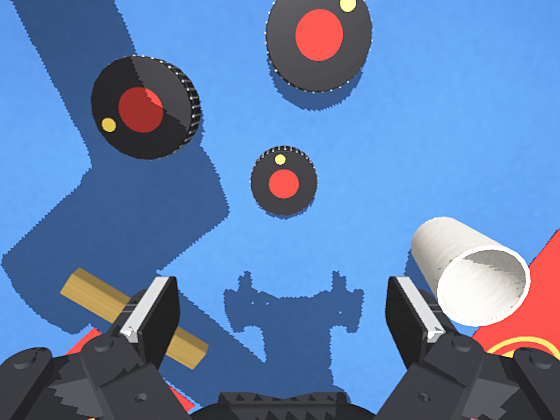

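The wrist view shows the small lid at (283,183), centred between the pads and 0.6 mm from the TCP axis. Going down to grasp.

>>> jog_arm(
  moves=[
    {"linear": [0, 0, 17], "delta_rot": [0, 0, 0], "grip": 1},
    {"linear": [0, 0, 17], "delta_rot": [0, 0, 0], "grip": 1},
    {"linear": [0, 0, 17], "delta_rot": [0, 0, 0], "grip": 1},
    {"linear": [0, 0, 17], "delta_rot": [0, 0, 0], "grip": 1},
    {"linear": [0, 0, 17], "delta_rot": [0, 0, 0], "grip": 1},
    {"linear": [0, 0, 17], "delta_rot": [0, 0, 0], "grip": 1},
    {"linear": [0, 0, 17], "delta_rot": [0, 0, 0], "grip": 1},
    {"linear": [0, 0, 17], "delta_rot": [0, 0, 0], "grip": 1},
    {"linear": [0, 0, 12], "delta_rot": [0, 0, 0], "grip": 1},
    {"linear": [0, 0, 8], "delta_rot": [0, 0, 0], "grip": 1},
    {"linear": [0, 0, 8], "delta_rot": [0, 0, 0], "grip": 1},
    {"linear": [0, 0, 4], "delta_rot": [0, 0, 0], "grip": 1},
    {"linear": [0, 0, 0], "delta_rot": [0, 0, 0], "grip": 1},
    {"linear": [0, 0, 0], "delta_rot": [0, 0, 0], "grip": 1},
  ],
)

```text
t: 5.05
tool_pos: [0.5409, -0.1357, 0.0032]
ee_rot: [180.0, 0.0, 119.9]
contact_force: [0.2, 0.0, 0.3]
opening: 0.0857
grasp_force: 0.0
```

>>> jog_arm(
  moves=[
    {"linear": [0, 0, 0], "delta_rot": [0, 0, 0], "grip": 0.75},
    {"linear": [0, 0, 0], "delta_rot": [0, 0, 0], "grip": 0.6},
    {"linear": [0, 0, 0], "delta_rot": [0, 0, 0], "grip": 0.5},
    {"linear": [0, 0, 0], "delta_rot": [0, 0, 0], "grip": 0.5},
    {"linear": [0, 0, 0], "delta_rot": [0, 0, 0], "grip": 0.5},
    {"linear": [0, 0, 0], "delta_rot": [0, 0, 0], "grip": 0.5},
  ],
  newtons=40,
)

```text
t: 5.65
tool_pos: [0.5405, -0.1355, 0.0028]
ee_rot: [180.0, 0.0, 119.9]
contact_force: [-0.5, 0.2, 1.3]
opening: 0.0428
grasp_force: 0.0
```

Run:
```python
from h import *
s=r.read_state(); print({k:s[k] for k in('t','tool_pos','ee_rot','contact_force','torque','opening','grasp_force')})
a,d,P=shot("wrist","w2")
```

```text
{'t': 5.65, 'tool_pos': array([ 0.54049399, -0.13549128,  0.00280609]), 'ee_rot': array([1.79999137e+02, 5.43535004e-03, 1.19907353e+02]), 'contact_force': array([-0.45315271,  0.18256184,  1.33415124]), 'torque': array([-0.03429988,  0.03670299,  0.00688195]), 'opening': 0.04278625472209558, 'grasp_force': 0.0}
```

View pics/w2.png

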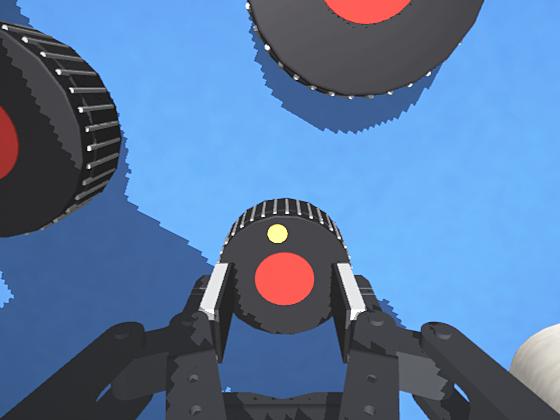

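Run:
```python
from h import *
a=cv2.cvtColor(cv2.imread("pics/w2.png"),cv2.COLOR_BGR2RGB); P=params("wrist")
hsv=cv2.cvtColor(a,cv2.COLOR_RGB2HSV)
for c,(lo,hi),b in(("yellow",((20,120,120),(35,255,255)),(260,220,300,250)),("red",((0,150,90),(8,255,255)),(240,240,330,320))):
    x0,y0,x1,y1=b; M=cv2.moments(cv2.inRange(hsv[y0:y1,x0:x1],lo,hi),True); u=np.array([M['m10']/M['m00']+x0,M['m01']/M['m00']+y0])
    for z in (.024,):print(c,u,ray(u,"wrist",z,P))
K,R,t,_=P
for p in([.5405,-.1355,.0028],[.5405,-.1355,.024],): q=K@(R@np.array(p)+t); print(q[:2]/q[2])
s=r.read_state(); o=R.T@np.array([0,0,1]); print("cam",-R.T@t,"axis",o)
```

```text
yellow [276.15686275 232.7254902 ] [ 0.5264611  -0.11765378  0.024     ]
red [284.05478896 278.26988636] [ 0.5403109  -0.13492098  0.024     ]
[283.59645687 258.08912264]
[283.77276874 279.45662397]
cam [ 0.49938471 -0.06540986  0.16646144] axis [ 0.15696756 -0.27364981 -0.94893465]
```

The fingers read 43 mm open with no grip force, yet the lid is still at (.5403,-.1349). They seem to have closed above it, so I'll check the finger heights with the depth image.

Run:
```python
from h import *
a,d,P=shot("wrist","w3"); K,R,t,_=P; print("f",K[0,0])
s=r.read_state(); print(s['opening'],s['grasp_force'],s['tool_pos'])
from scipy.spatial.transform import Rotation as Ro
T=Ro.from_euler('xyz',s['ee_rot'],degrees=True).as_matrix()
for uv in[(222,268),(228,268),(232,270),(225,300),(220,340),(222,355),(347,268),(340,270),(345,300),(350,350),(355,300),(215,300),(205,315),(190,300),(284,278),(284,330),(284,220)]:
    z=d[uv[1],uv[0]]; p=R.T@(z*np.linalg.inv(K)@[uv[0],uv[1],1]-t); print(uv,a[uv[1],uv[0]],(p*1e3).round(1),"tool",(T.T@(p-s['tool_pos'])*1e3).round(1))
```

```text
f 360.9374882480549
0.04257399609091754 0.0 [ 0.54046137 -0.13549782  0.00277729]
(222, 268) [229 230 232] [ 513.  -138.6   34.1] tool [ 11.  -25.3 -31.3]
(228, 268) [56 54 58] [ 515.1 -137.3   34.2] tool [ 11.1 -22.8 -31.4]
(232, 270) [35 35 36] [ 517.4 -139.1   30.9] tool [  8.4 -21.8 -28.1]
(225, 300) [37 36 37] [ 518.5 -141.6   49.2] tool [  5.7 -22.1 -46.4]
(220, 340) [47 46 46] [ 521.8 -146.9   63.9] tool [ -0.6 -21.9 -61.1]
(222, 355) [33 29 24] [ 525.6 -153.6   62.2] tool [ -8.3 -21.9 -59.4]
(347, 268) [229 230 232] [ 557.7 -113.3   33.3] tool [ 10.6  26.  -30.6]
(340, 270) [241 243 244] [ 554.8 -114.7   35.5] tool [ 10.8  22.8 -32.7]
(345, 300) [63 62 64] [ 553.3 -115.4   57.5] tool [ 11.   21.2 -54.8]
(350, 350) [60 62 66] [ 546.7 -112.6   89.5] tool [ 16.7  16.9 -86.7]
(355, 300) [228 230 231] [ 555.9 -113.3   58.4] tool [ 11.6  24.4 -55.6]
(215, 300) [240 241 243] [ 514.1 -137.6   57.9] tool [ 11.3 -24.  -55.2]
(205, 315) [63 65 70] [ 512.4 -137.5   68. ] tool [ 12.3 -25.3 -65.3]
(190, 300) [45 47 50] [ 507.  -146.4   51.7] tool [  7.3 -34.4 -48.9]
(284, 278) [254  93  85] [ 540.  -134.5   24.6] tool [  1.1   0.1 -21.9]
(284, 330) [71 71 75] [ 553.8 -158.4   24.3] tool [-26.5   0.2 -21.6]
(284, 220) [72 72 76] [ 526.3 -110.7   24.8] tool [ 28.5   0.1 -22. ]
```

The depth image puts the finger tips about 28 mm behind the nominal TCP, so the fingers did close above the lid without touching it. I'll open and measure the tips again.

>>> jog_arm(
  moves=[
    {"linear": [0, 0, 0], "delta_rot": [0, 0, 0], "grip": 0.85},
    {"linear": [0, 0, 0], "delta_rot": [0, 0, 0], "grip": 0.85},
    {"linear": [0, 0, 0], "delta_rot": [0, 0, 0], "grip": 0.85},
    {"linear": [0, 0, 0], "delta_rot": [0, 0, 0], "grip": 0.85},
    {"linear": [0, 0, 0], "delta_rot": [0, 0, 0], "grip": 0.85},
  ],
)

```text
t: 6.25
tool_pos: [0.5405, -0.1355, 0.0028]
ee_rot: [-180.0, 0.0, 119.9]
contact_force: [0.0, -0.2, -0.5]
opening: 0.0726
grasp_force: 0.0
```

```bash
cat > tips.py <<'E'
from h import *
import sys
from scipy.spatial.transform import Rotation as Ro
a,d,P=shot("wrist",sys.argv[1]); K,R,t,_=P
s=r.read_state(); print(s['t'],s['opening'],s['grasp_force'],s['tool_pos'],s['contact_force'])
T=Ro.from_euler('xyz',s['ee_rot'],degrees=True).as_matrix()
v,u=np.mgrid[0:420,0:560]; p=np.stack([u,v,np.ones_like(u)],-1)@np.linalg.inv(K).T*d[...,None]
w=(p-t)@R; q=(w-s['tool_pos'])@T*1e3
# finger points: within the pads' strip in tool x, beyond the object by height
h=s['opening']*500
for sg in(-1,1):
    m=(abs(q[...,0])<13)&(sg*q[...,1]>h-1)&(sg*q[...,1]<h+9)&(w[...,2]>.004)&(d>0)
    if float(sys.argv[2])>0: m&=w[...,2]>float(sys.argv[2])
    z=q[m][:,2]; print(sg,m.sum(),"tool z max",np.percentile(z,[90,99,100]).round(1),"world z min",w[m][:,2].min().round(4))
E
python3 tips.py w4 0.0
```

```text
6.3 0.07280203939375568 0.0 [ 0.54046087 -0.13550572  0.00279486] [-0.00788494 -0.0270609  -0.56324936]
-1 4270 tool z max [-39.6 -31.5 -28.9] world z min 0.0317
1 4321 tool z max [-39.6 -31.4 -29. ] world z min 0.0318
```

>>> jog_arm(
  moves=[
    {"linear": [0, 0, 5], "delta_rot": [0, 0, 0], "grip": 0.85},
    {"linear": [0, 0, 5], "delta_rot": [0, 0, 0], "grip": 0.85},
    {"linear": [0, 0, 4], "delta_rot": [0, 0, 0], "grip": 0.85},
    {"linear": [0, 0, 3], "delta_rot": [0, 0, 0], "grip": 0.85},
    {"linear": [0, 0, 3], "delta_rot": [0, 0, 0], "grip": 0.85},
    {"linear": [0, 0, 2], "delta_rot": [0, 0, 0], "grip": 0.85},
    {"linear": [0, 0, 0], "delta_rot": [0, 0, 0], "grip": 0.85},
  ],
)

```text
t: 7.0
tool_pos: [0.5402, -0.1354, -0.0195]
ee_rot: [-180.0, -0.0, 119.9]
contact_force: [-0.9, -0.5, 0.2]
opening: 0.0729
grasp_force: 0.0
```

```bash
python3 tips.py w5 0.0
```

```text
7.05 0.07242383438211504 0.0 [ 0.54043307 -0.13549573 -0.01930736] [-0.65265089 -0.93528172 -1.3098013 ]
-1 4259 tool z max [-39.4 -31.4 -28.6] world z min 0.0093
1 4293 tool z max [-39.3 -31.2 -29. ] world z min 0.0097
```

Tips are about 9 mm above the table and straddling the lid. Closing with 40 N.

>>> jog_arm(
  moves=[
    {"linear": [0, 0, 0], "delta_rot": [0, 0, 0], "grip": 0.75},
    {"linear": [0, 0, 0], "delta_rot": [0, 0, 0], "grip": 0.7},
    {"linear": [0, 0, 0], "delta_rot": [0, 0, 0], "grip": 0.6},
    {"linear": [0, 0, 0], "delta_rot": [0, 0, 0], "grip": 0.5},
    {"linear": [0, 0, 0], "delta_rot": [0, 0, 0], "grip": 0.5},
    {"linear": [0, 0, 0], "delta_rot": [0, 0, 0], "grip": 0.5},
  ],
  newtons=40,
)

```text
t: 7.65
tool_pos: [0.5408, -0.1356, -0.0185]
ee_rot: [180.0, 0.0, 119.9]
contact_force: [-1.9, 0.8, 5.3]
opening: 0.0591
grasp_force: 43.1
```

>>> jog_arm(
  moves=[
    {"linear": [0, 0, -5], "delta_rot": [0, 0, 0], "grip": 0.5},
    {"linear": [0, 0, -15], "delta_rot": [0, 0, 0], "grip": 0.5},
    {"linear": [0, 0, -20], "delta_rot": [0, 0, 0], "grip": 0.5},
    {"linear": [0, 0, -20], "delta_rot": [0, 0, 0], "grip": 0.5},
    {"linear": [0, 0, -20], "delta_rot": [0, 0, 0], "grip": 0.5},
    {"linear": [0, 0, -20], "delta_rot": [0, 0, 0], "grip": 0.5},
    {"linear": [0, 0, -20], "delta_rot": [0, 0, 0], "grip": 0.5},
    {"linear": [0, 0, 0], "delta_rot": [0, 0, 0], "grip": 0.5},
    {"linear": [0, 0, 0], "delta_rot": [0, 0, 0], "grip": 0.5},
  ],
)

```text
t: 8.55
tool_pos: [0.5407, -0.1356, 0.1006]
ee_rot: [180.0, 0.0, 119.9]
contact_force: [0.1, -0.5, -1.1]
opening: 0.059
grasp_force: 43.1
```

```bash
cat > lid.py <<'E'
from h import *
import sys
from scipy.spatial.transform import Rotation as Ro
# pose of the held lid's top in the tool frame: disc centroid, dot, tilt from a depth plane fit
s=r.read_state(); a,d,P=shot("wrist",sys.argv[1]); K,R,t,_=P
print({k:np.round(s[k],4).tolist() for k in('t','tool_pos','ee_rot','contact_force','torque','opening','grasp_force')})
T=Ro.from_euler('xyz',s['ee_rot'],degrees=True).as_matrix()
hsv=cv2.cvtColor(a,cv2.COLOR_RGB2HSV); roi=np.zeros((420,560),np.uint8); roi[190:330,220:350]=255
red=cv2.inRange(hsv,(0,150,90),(8,255,255))&roi; yel=cv2.inRange(hsv,(20,120,120),(35,255,255))&roi
def pt(m): 
    v,u=np.nonzero(m&(d>0)); return (((np.stack([u,v,np.ones_like(u)],-1)@np.linalg.inv(K).T)*d[v,u][:,None])-t)@R
A,B=pt(red),pt(yel); c,y=A.mean(0),B.mean(0); n=np.linalg.svd(A-c)[2][2]; n*=np.sign(n[2])
print("top",c.round(4),"tool",((c-s['tool_pos'])@T*1e3).round(1),"lid yaw",np.degrees(np.arctan2(*(y-c)[1::-1])).round(1),"normal",n.round(3))
E
python3 lid.py w6
```

```text
{'t': 8.55, 'tool_pos': [0.5407, -0.1356, 0.1006], 'ee_rot': [179.9785, 0.0355, 119.9077], 'contact_force': [0.0979, -0.5317, -1.1013], 'torque': [-0.0157, 0.0277, 0.0028], 'opening': 0.059, 'grasp_force': 43.0606}
top [ 0.5391 -0.1343  0.1443] tool [  1.9  -0.7 -43.7] lid yaw 128.2 normal [ 0.003 -0.006  1.   ]
```

The lid is held level at 43 N, yaw 128.2°, with its top 43.7 mm behind the TCP. I'll move it next to the jar so the wrist camera can measure the jar.

>>> jog_arm(
  moves=[
    {"linear": [16, 10, -3], "delta_rot": [0, 0, 0], "grip": 0.5},
    {"linear": [16, 10, -3], "delta_rot": [0, 0, 0], "grip": 0.5},
    {"linear": [16, 10, -3], "delta_rot": [0, 0, 0], "grip": 0.5},
    {"linear": [16, 10, -3], "delta_rot": [0, 0, 0], "grip": 0.5},
    {"linear": [16, 10, -3], "delta_rot": [0, 0, 0], "grip": 0.5},
    {"linear": [16, 10, -3], "delta_rot": [0, 0, 0], "grip": 0.5},
    {"linear": [16, 10, -3], "delta_rot": [0, 0, 0], "grip": 0.5},
    {"linear": [16, 10, -3], "delta_rot": [0, 0, 0], "grip": 0.5},
    {"linear": [16, 10, -3], "delta_rot": [0, 0, 0], "grip": 0.5},
    {"linear": [16, 10, -3], "delta_rot": [0, 0, 0], "grip": 0.5},
    {"linear": [0, 0, 0], "delta_rot": [0, 0, 0], "grip": 0.5},
    {"linear": [0, 0, 0], "delta_rot": [0, 0, 0], "grip": 0.5},
  ],
)

```text
t: 9.8
tool_pos: [0.5465, 0.053, 0.1295]
ee_rot: [-179.9, -0.0, 120.0]
contact_force: [-0.1, 0.3, -1.1]
opening: 0.0584
grasp_force: 43.1
```

```bash
python3 lid.py w7
```

```text
{'t': 9.8, 'tool_pos': [0.5465, 0.053, 0.1295], 'ee_rot': [-179.8726, -0.0309, 119.9537], 'contact_force': [-0.0848, 0.2937, -1.1101], 'torque': [-0.0163, 0.0067, -0.0054], 'opening': 0.0584, 'grasp_force': 43.071}
top [0.545  0.0543 0.1731] tool [  1.9  -0.7 -43.7] lid yaw 159.2 normal [ 0.002 -0.005  1.   ]
```

View pics/w7.png

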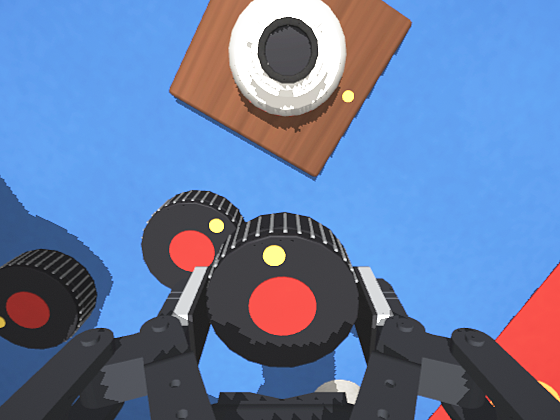

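The wrist view shows the jar's seal at (288,50), its dot at (348,97) and the held lid's disc at (283,306). Now I'll work out the shift between them.

Run:
```python
from h import *
P=params("wrist"); s=r.read_state(); a=cv2.cvtColor(cv2.imread("pics/w7.png"),cv2.COLOR_BGR2RGB); hsv=cv2.cvtColor(a,cv2.COLOR_RGB2HSV)
def ell(b,lo,hi):
    x0,y0,x1,y1=b; m=cv2.inRange(hsv[y0:y1,x0:x1],lo,hi); c=max(cv2.findContours(m,0,1)[0],key=cv2.contourArea)
    e=cv2.fitEllipse(cv2.convexHull(c)); return np.array(e[0])+[x0,y0],e[1]
j,ax=ell((250,8,330,92),(0,0,0),(179,255,75)); J=ray(j,"wrist",.068,P); print("seal",j,ax,J, "R",[np.linalg.norm(ray(j+[ax[0]/2,0],"wrist",.068,P)-J)])
y,_=ell((335,85,362,110),(20,120,120),(35,255,255)); Y=ray(y,"wrist",.014,P); print("jdot",Y, np.degrees(np.arctan2(*(Y-J)[1::-1])),np.linalg.norm((Y-J)[:2]))
l,_=ell((235,265,335,345),(0,150,90),(8,255,255)); ld,_=ell((255,240,292,272),(20,120,120),(35,255,255))
zt=s['tool_pos'][2]+.0433
L=ray(l,"wrist",zt,P);D=ray(ld,"wrist",zt,P); print("lid",L,np.degrees(np.arctan2(*(D-L)[1::-1])),np.linalg.norm(D-L))
yaw=np.radians(s['ee_rot'][2]); dl=(J-L)[:2]; c,q=np.cos(yaw),np.sin(yaw)
print("tool off",[(L-s['tool_pos'])[:2]@[c,q],(L-s['tool_pos'])[:2]@[q,-c]],"shift tool mm",dl@[c*1e3,q*1e3],dl@[q*1e3,-c*1e3])
```

```text
seal [287.44848251  49.77541733] (59.833106994628906, 65.5431137084961) [0.497852   0.14187348 0.068     ] R [np.float64(0.017186255495931235)]Traceback (most recent call last):
  File "<stdin>", line 7, in <module>
  File "<stdin>", line 5, in ell
cv2.error: OpenCV(4.12.0) /io/opencv/modules/imgproc/src/shapedescr.cpp:361: error: (-201:Incorrect size of input array) There should be at least 5 points to fit the ellipse in function 'fitEllipseNoDirect'
```

Run:
```python
from h import *
P=params("wrist"); s=r.read_state(); a=cv2.cvtColor(cv2.imread("pics/w7.png"),cv2.COLOR_BGR2RGB); hsv=cv2.cvtColor(a,cv2.COLOR_RGB2HSV)
def cen(b,lo,hi):
    x0,y0,x1,y1=b; M=cv2.moments(cv2.inRange(hsv[y0:y1,x0:x1],lo,hi),True); return np.array([M['m10'],M['m01']])/M['m00']+[x0,y0]
J=np.array([.49785,.14187,.068])
Y=ray(cen((335,85,362,110),(20,100,120),(35,255,255)),"wrist",.014,P); print("jdot",Y, np.degrees(np.arctan2(*(Y-J)[1::-1])),np.linalg.norm((Y-J)[:2]))
l=cen((235,265,335,345),(0,150,90),(8,255,255)); ld=cen((255,240,292,272),(20,100,120),(35,255,255))
zt=s['tool_pos'][2]+.0433
L=ray(l,"wrist",zt,P);D=ray(ld,"wrist",zt,P); print("lid",l,L,np.degrees(np.arctan2(*(D-L)[1::-1])),np.linalg.norm(D-L))
yaw=np.radians(s['ee_rot'][2]); dl=(J-L)[:2]; c,q=np.cos(yaw),np.sin(yaw)
print("tool off mm",1e3*(L-s['tool_pos'])[:2]@[c,q],1e3*(L-s['tool_pos'])[:2]@[q,-c],"shift tool mm",dl@[c*1e3,q*1e3],dl@[q*1e3,-c*1e3])
```

```text
jdot [0.55001764 0.14189796 0.014     ] 0.030713318733540655 0.052167650595929406
lid [282.03767561 305.65517241] [0.54548141 0.05324631 0.17295304] 128.01884156275716 0.021706721894170902
tool off mm 1.1672433292460502 -0.6529456195410416 shift tool mm 100.5711481313475 2.8901412578803067
```

>>> jog_arm(
  moves=[
    {"linear": [10, 0.3, 0], "delta_rot": [0, 0, 0], "grip": 0.5},
    {"linear": [15, 0.4, 0], "delta_rot": [0, 0, 0], "grip": 0.5},
    {"linear": [20, 0.6, 0], "delta_rot": [0, 0, 0], "grip": 0.5},
    {"linear": [20, 0.6, 0], "delta_rot": [0, 0, 0], "grip": 0.5},
    {"linear": [15, 0.4, 0], "delta_rot": [0, 0, 0], "grip": 0.5},
    {"linear": [12, 0.3, 0], "delta_rot": [0, 0, 0], "grip": 0.5},
    {"linear": [8.5, 0.3, 0], "delta_rot": [0, 0, 0], "grip": 0.5},
    {"linear": [0, 0, 10], "delta_rot": [0, 0, 0], "grip": 0.5},
    {"linear": [0, 0, 15], "delta_rot": [0, 0, 0], "grip": 0.5},
    {"linear": [0, 0, 15], "delta_rot": [0, 0, 0], "grip": 0.5},
    {"linear": [0, 0, 15], "delta_rot": [0, 0, 0], "grip": 0.5},
    {"linear": [0, 0, 10], "delta_rot": [0, 0, 0], "grip": 0.5},
    {"linear": [0, 0, 5], "delta_rot": [0, 0, 0], "grip": 0.5},
    {"linear": [0, 0, 0], "delta_rot": [0, 0, 0], "grip": 0.5},
    {"linear": [0, 0, 0], "delta_rot": [0, 0, 0], "grip": 0.5},
  ],
)

```text
t: 11.35
tool_pos: [0.5002, 0.1416, 0.0611]
ee_rot: [180.0, 0.0, 119.9]
contact_force: [1.3, 0.2, -0.7]
opening: 0.0592
grasp_force: 43.1
```

```bash
python3 lid.py w8
```

```text
{'t': 11.35, 'tool_pos': [0.5002, 0.1416, 0.0611], 'ee_rot': [179.9681, 0.0215, 119.8972], 'contact_force': [1.2612, 0.238, -0.6832], 'torque': [0.0156, -0.0318, 0.0232], 'opening': 0.0592, 'grasp_force': 43.0707}
top [0.4986 0.143  0.1039] tool [  2.1  -0.7 -42.8] lid yaw 124.2 normal [-0.444  0.821  0.358]
```

View pics/w8.png

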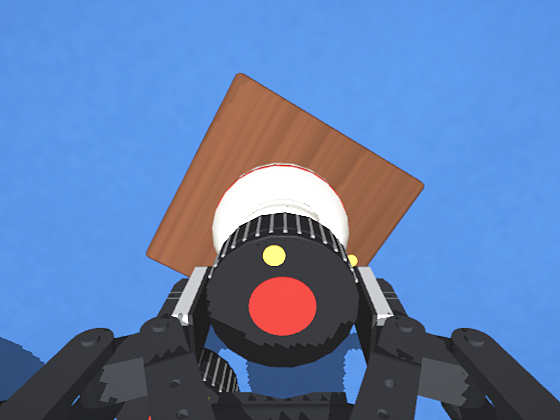

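Lid disc at (282,306), centred over the jar to within about 1 mm. A small correction, then down gently.

>>> jog_arm(
  moves=[
    {"linear": [0, -0.8, 5], "delta_rot": [0, 0, 0], "grip": 0.5},
    {"linear": [0, 0, 4], "delta_rot": [0, 0, 0], "grip": 0.5},
    {"linear": [0, 0, 3], "delta_rot": [0, 0, 0], "grip": 0.5},
    {"linear": [0, 0, 3], "delta_rot": [0, 0, 0], "grip": 0.5},
    {"linear": [0, 0, 2], "delta_rot": [0, 0, 0], "grip": 0.5},
    {"linear": [0, 0, 0], "delta_rot": [0, 0, 0], "grip": 0.5},
    {"linear": [0, 0, 0], "delta_rot": [0, 0, 0], "grip": 0.5},
  ],
)

```text
t: 12.1
tool_pos: [0.4991, 0.1412, 0.0438]
ee_rot: [-180.0, 0.0, 119.9]
contact_force: [-0.5, -0.3, 0.1]
opening: 0.0585
grasp_force: 43.1
```

>>> jog_arm(
  moves=[
    {"linear": [0, 0, 1], "delta_rot": [0, 0, 0], "grip": 0.5},
    {"linear": [0, 0, 1], "delta_rot": [0, 0, 0], "grip": 0.5},
    {"linear": [0, 0, 0], "delta_rot": [0, 0, 0], "grip": 0.5},
    {"linear": [0, 0, 0], "delta_rot": [0, 0, 0], "grip": 0.5},
  ],
)

```text
t: 12.5
tool_pos: [0.4991, 0.1412, 0.0418]
ee_rot: [-180.0, 0.0, 119.9]
contact_force: [-0.3, -0.5, -0.6]
opening: 0.059
grasp_force: 43.1
```

>>> jog_arm(
  moves=[
    {"linear": [0, 0, 0.5], "delta_rot": [0, 0, 0], "grip": 0.5},
    {"linear": [0, 0, 0.5], "delta_rot": [0, 0, 0], "grip": 0.5},
    {"linear": [0, 0, 0], "delta_rot": [0, 0, 0], "grip": 0.5},
  ],
)

```text
t: 12.8
tool_pos: [0.4992, 0.1412, 0.0409]
ee_rot: [180.0, 0.0, 119.9]
contact_force: [-1.2, 0.2, 0.4]
opening: 0.0587
grasp_force: 43.2
```

>>> jog_arm(
  moves=[
    {"linear": [0, 0, 0.4], "delta_rot": [0, 0, 0], "grip": 0.5},
    {"linear": [0, 0, 0], "delta_rot": [0, 0, 0], "grip": 0.5},
    {"linear": [0, 0, 0], "delta_rot": [0, 0, 0], "grip": 0.5},
  ],
)

```text
t: 13.1
tool_pos: [0.4992, 0.1412, 0.0407]
ee_rot: [180.0, 0.0, 119.9]
contact_force: [-0.6, -0.3, 3.5]
opening: 0.0588
grasp_force: 43.5
```

It has made contact at TCP z = 0.0407 with about 3.5–4 N. Turning backward under this light preload.

>>> jog_arm(
  moves=[
    {"linear": [0, 0, 0.1], "delta_rot": [0, 0, -0.04], "grip": 0.5},
    {"linear": [0, 0, 0], "delta_rot": [0, 0, -0.04], "grip": 0.5},
    {"linear": [0, 0, 0], "delta_rot": [0, 0, -0.04], "grip": 0.5},
    {"linear": [0, 0, 0], "delta_rot": [0, 0, -0.04], "grip": 0.5},
    {"linear": [0, 0, 0], "delta_rot": [0, 0, 0], "grip": 0.5},
  ],
)

```text
t: 13.6
tool_pos: [0.4998, 0.1414, 0.0407]
ee_rot: [179.9, 0.0, 129.1]
contact_force: [-0.4, 0.2, 2.7]
opening: 0.0587
grasp_force: 43.5
```

```bash
cat > st.py <<'E'
from cell import r
s=r.read_state(); print({k:s[k].round(4).tolist() if hasattr(s[k],'round') else s[k] for k in('t','tool_pos','ee_rot','contact_force','torque','grasp_force')},s['q'][5])
E
python3 st.py
```

```text
{'t': 13.6, 'tool_pos': [0.4998, 0.1414, 0.0407], 'ee_rot': [179.93, 0.0329, 129.0833], 'contact_force': [-0.4385, 0.2428, 2.7428], 'torque': [0.0337, 0.0339, 0.0765], 'grasp_force': 43.48665119963698} 59.7118062003994
```

>>> jog_arm(
  moves=[
    {"linear": [0, 0, 0.1], "delta_rot": [0, 0, -0.04], "grip": 0.5},
    {"linear": [0, 0, 0], "delta_rot": [0, 0, -0.04], "grip": 0.5},
    {"linear": [0, 0, 0], "delta_rot": [0, 0, 0], "grip": 0.5},
  ],
)

```text
t: 13.9
tool_pos: [0.4998, 0.1414, 0.0406]
ee_rot: [179.9, 0.0, 133.6]
contact_force: [1.2, 0.5, 5.4]
opening: 0.0584
grasp_force: 43.6
```

>>> jog_arm(
  moves=[
    {"linear": [0, 0, 0], "delta_rot": [0, 0, -0.04], "grip": 0.5},
    {"linear": [0, 0, 0], "delta_rot": [0, 0, -0.04], "grip": 0.5},
    {"linear": [0, 0, 0], "delta_rot": [0, 0, 0], "grip": 0.5},
  ],
)

```text
t: 14.2
tool_pos: [0.4998, 0.1413, 0.0406]
ee_rot: [179.9, 0.1, 138.2]
contact_force: [-0.5, 0.3, 5.1]
opening: 0.0589
grasp_force: 43.6
```

>>> jog_arm(
  moves=[
    {"linear": [0, 0, 0], "delta_rot": [0, 0, -0.04], "grip": 0.5},
    {"linear": [0, 0, 0], "delta_rot": [0, 0, -0.04], "grip": 0.5},
    {"linear": [0, 0, 0], "delta_rot": [0, 0, 0], "grip": 0.5},
  ],
)

```text
t: 14.5
tool_pos: [0.4998, 0.1413, 0.0406]
ee_rot: [179.9, 0.1, 142.8]
contact_force: [0.4, -0.2, 5.0]
opening: 0.0587
grasp_force: 43.6
```

>>> jog_arm(
  moves=[
    {"linear": [0, 0, 0], "delta_rot": [0, 0, -0.04], "grip": 0.5},
    {"linear": [0, 0, 0], "delta_rot": [0, 0, -0.04], "grip": 0.5},
    {"linear": [0, 0, 0], "delta_rot": [0, 0, 0], "grip": 0.5},
  ],
)

```text
t: 14.8
tool_pos: [0.4998, 0.1413, 0.0406]
ee_rot: [179.9, 0.1, 147.4]
contact_force: [0.1, 0.7, 6.3]
opening: 0.0588
grasp_force: 43.6
```

>>> jog_arm(
  moves=[
    {"linear": [0, 0, 0], "delta_rot": [0, 0, -0.04], "grip": 0.5},
    {"linear": [0, 0, 0], "delta_rot": [0, 0, -0.04], "grip": 0.5},
    {"linear": [0, 0, 0], "delta_rot": [0, 0, 0], "grip": 0.5},
  ],
)

```text
t: 15.1
tool_pos: [0.4998, 0.1413, 0.0406]
ee_rot: [180.0, 0.1, 151.9]
contact_force: [-0.5, 0.0, 5.3]
opening: 0.0587
grasp_force: 43.6
```

>>> jog_arm(
  moves=[
    {"linear": [0, 0, 0], "delta_rot": [0, 0, -0.04], "grip": 0.5},
    {"linear": [0, 0, 0], "delta_rot": [0, 0, -0.04], "grip": 0.5},
    {"linear": [0, 0, 0], "delta_rot": [0, 0, 0], "grip": 0.5},
  ],
)

```text
t: 15.4
tool_pos: [0.4999, 0.1412, 0.0406]
ee_rot: [180.0, 0.1, 156.5]
contact_force: [0.5, -0.1, 4.8]
opening: 0.0587
grasp_force: 43.6
```

>>> jog_arm(
  moves=[
    {"linear": [0, 0, 0], "delta_rot": [0, 0, -0.04], "grip": 0.5},
    {"linear": [0, 0, 0], "delta_rot": [0, 0, -0.04], "grip": 0.5},
    {"linear": [0, 0, 0], "delta_rot": [0, 0, 0], "grip": 0.5},
  ],
)

```text
t: 15.7
tool_pos: [0.4989, 0.1412, 0.0399]
ee_rot: [-180.0, -0.0, 161.1]
contact_force: [0.5, 0.2, 0.6]
opening: 0.0584
grasp_force: 43.3
```

>>> jog_arm(
  moves=[
    {"linear": [0, 0, 0], "delta_rot": [0, 0, -0.04], "grip": 0.5},
    {"linear": [0, 0, 0], "delta_rot": [0, 0, -0.04], "grip": 0.5},
    {"linear": [0, 0, 0], "delta_rot": [0, 0, 0], "grip": 0.5},
  ],
)

```text
t: 16.0
tool_pos: [0.4982, 0.1411, 0.0395]
ee_rot: [-180.0, -0.1, 165.6]
contact_force: [-0.1, -0.3, -0.6]
opening: 0.0586
grasp_force: 43.1
```

The force vanished near yaw 160°, so the lid is in the gap. Lowering it in.

>>> jog_arm(
  moves=[
    {"linear": [0, 0, 1], "delta_rot": [0, 0, 0], "grip": 0.5},
    {"linear": [0, 0, 1], "delta_rot": [0, 0, 0], "grip": 0.5},
    {"linear": [0, 0, 1], "delta_rot": [0, 0, 0], "grip": 0.5},
    {"linear": [0, 0, 0], "delta_rot": [0, 0, 0], "grip": 0.5},
  ],
)

```text
t: 16.4
tool_pos: [0.4987, 0.1412, 0.0368]
ee_rot: [-180.0, -0.0, 165.7]
contact_force: [-0.3, -0.8, 0.4]
opening: 0.0588
grasp_force: 43.1
```

>>> jog_arm(
  moves=[
    {"linear": [0, 0, 1], "delta_rot": [0, 0, 0], "grip": 0.5},
    {"linear": [0, 0, 1], "delta_rot": [0, 0, 0], "grip": 0.5},
    {"linear": [0, 0, 0], "delta_rot": [0, 0, 0], "grip": 0.5},
    {"linear": [0, 0, 0], "delta_rot": [0, 0, 0], "grip": 0.5},
  ],
)

```text
t: 16.8
tool_pos: [0.4991, 0.1412, 0.0352]
ee_rot: [-180.0, 0.0, 165.7]
contact_force: [0.0, -0.8, -0.6]
opening: 0.0593
grasp_force: 43.1
```

```bash
python3 st.py
```

```text
{'t': 16.8, 'tool_pos': [0.4991, 0.1412, 0.0352], 'ee_rot': [-179.9941, 0.0014, 165.7417], 'contact_force': [0.0111, -0.84, -0.6362], 'torque': [0.0021, -0.0454, -0.0729], 'grasp_force': 43.11684211192187} 23.049227661345864
```

>>> jog_arm(
  moves=[
    {"linear": [0, 0, 0.7], "delta_rot": [0, 0, 0], "grip": 0.5},
    {"linear": [0, 0, 0.7], "delta_rot": [0, 0, 0], "grip": 0.5},
    {"linear": [0, 0, 0], "delta_rot": [0, 0, 0], "grip": 0.5},
  ],
)

```text
t: 17.1
tool_pos: [0.499, 0.1412, 0.0337]
ee_rot: [-180.0, -0.0, 165.7]
contact_force: [-0.2, 0.2, -0.3]
opening: 0.0586
grasp_force: 43.1
```

>>> jog_arm(
  moves=[
    {"linear": [0, 0, 0.5], "delta_rot": [0, 0, 0], "grip": 0.5},
    {"linear": [0, 0, 0.5], "delta_rot": [0, 0, 0], "grip": 0.5},
    {"linear": [0, 0, 0], "delta_rot": [0, 0, 0], "grip": 0.5},
  ],
)

```text
t: 17.4
tool_pos: [0.4991, 0.1412, 0.0328]
ee_rot: [-180.0, 0.0, 165.7]
contact_force: [0.5, 0.9, -0.3]
opening: 0.059
grasp_force: 43.1
```

>>> jog_arm(
  moves=[
    {"linear": [0, 0, 0.4], "delta_rot": [0, 0, 0], "grip": 0.5},
    {"linear": [0, 0, 0], "delta_rot": [0, 0, 0], "grip": 0.5},
    {"linear": [0, 0, 0], "delta_rot": [0, 0, 0], "grip": 0.5},
  ],
)

```text
t: 17.7
tool_pos: [0.4992, 0.1412, 0.0326]
ee_rot: [-180.0, 0.0, 165.7]
contact_force: [0.1, 0.6, 2.0]
opening: 0.0586
grasp_force: 43.4
```

>>> jog_arm(
  moves=[
    {"linear": [0, 0, 0.3], "delta_rot": [0, 0, 0], "grip": 0.5},
    {"linear": [0, 0, 0], "delta_rot": [0, 0, 0], "grip": 0.5},
  ],
)

```text
t: 17.9
tool_pos: [0.4992, 0.1412, 0.0325]
ee_rot: [180.0, 0.0, 165.7]
contact_force: [-1.6, -0.3, 4.5]
opening: 0.0588
grasp_force: 43.7
```

Contact at lid top ≈ 75.4 mm, so it's fully dropped. Screwing forward (clockwise) in small steps.

>>> jog_arm(
  moves=[
    {"linear": [0, 0, -0.3], "delta_rot": [0, 0, 0.05], "grip": 0.5},
    {"linear": [0, 0, 0], "delta_rot": [0, 0, 0.05], "grip": 0.5},
    {"linear": [0, 0, 0], "delta_rot": [0, 0, 0.05], "grip": 0.5},
    {"linear": [0, 0, 0], "delta_rot": [0, 0, 0.05], "grip": 0.5},
    {"linear": [0, 0, 0], "delta_rot": [0, 0, 0], "grip": 0.5},
  ],
)

```text
t: 18.4
tool_pos: [0.4995, 0.1413, 0.0324]
ee_rot: [180.0, 0.0, 154.3]
contact_force: [0.7, -0.2, 1.7]
opening: 0.0589
grasp_force: 43.2
```

```bash
python3 st.py
```

```text
{'t': 18.4, 'tool_pos': [0.4995, 0.1413, 0.0324], 'ee_rot': [179.9837, 0.0338, 154.2855], 'contact_force': [0.6823, -0.2044, 1.7262], 'torque': [0.0431, -0.0018, -0.0356], 'grasp_force': 43.248443869524635} 34.504904343285006
```

>>> jog_arm(
  moves=[
    {"linear": [0, 0, 0], "delta_rot": [0, 0, 0.05], "grip": 0.5},
    {"linear": [0, 0, 0], "delta_rot": [0, 0, 0.05], "grip": 0.5},
    {"linear": [0, 0, 0], "delta_rot": [0, 0, 0.05], "grip": 0.5},
    {"linear": [0, 0, 0], "delta_rot": [0, 0, 0.05], "grip": 0.5},
    {"linear": [0, 0, 0], "delta_rot": [0, 0, 0], "grip": 0.5},
  ],
)

```text
t: 18.9
tool_pos: [0.4992, 0.1413, 0.0323]
ee_rot: [180.0, 0.0, 142.9]
contact_force: [-0.9, -0.4, 1.1]
opening: 0.0589
grasp_force: 43.2
```

```bash
python3 st.py
```

```text
{'t': 18.9, 'tool_pos': [0.4992, 0.1413, 0.0323], 'ee_rot': [179.9944, 0.0075, 142.8846], 'contact_force': [-0.9071, -0.3615, 1.1249], 'torque': [0.0698, 0.0087, -0.0268], 'grasp_force': 43.19640182191506} 45.90732855165512
```

>>> jog_arm(
  moves=[
    {"linear": [0, 0, 0], "delta_rot": [0, 0, 0.05], "grip": 0.5},
    {"linear": [0, 0, 0], "delta_rot": [0, 0, 0.05], "grip": 0.5},
    {"linear": [0, 0, 0], "delta_rot": [0, 0, 0.05], "grip": 0.5},
    {"linear": [0, 0, 0], "delta_rot": [0, 0, 0.05], "grip": 0.5},
    {"linear": [0, 0, 0], "delta_rot": [0, 0, 0], "grip": 0.5},
  ],
)

```text
t: 19.4
tool_pos: [0.4991, 0.1412, 0.0323]
ee_rot: [180.0, 0.0, 131.5]
contact_force: [0.3, -0.2, 0.4]
opening: 0.0587
grasp_force: 43.2
```

```bash
python3 st.py
```

```text
{'t': 19.4, 'tool_pos': [0.4991, 0.1412, 0.0323], 'ee_rot': [179.9989, 0.0022, 131.4617], 'contact_force': [0.2929, -0.2182, 0.3847], 'torque': [0.0412, -0.0425, 0.0117], 'grasp_force': 43.17382931127213} 57.33023317612563
```

>>> jog_arm(
  moves=[
    {"linear": [0, 0, 0], "delta_rot": [0, 0, 0.05], "grip": 0.5},
    {"linear": [0, 0, 0], "delta_rot": [0, 0, 0.05], "grip": 0.5},
    {"linear": [0, 0, 0], "delta_rot": [0, 0, 0.05], "grip": 0.5},
    {"linear": [0, 0, 0], "delta_rot": [0, 0, 0.05], "grip": 0.5},
    {"linear": [0, 0, 0], "delta_rot": [0, 0, 0], "grip": 0.5},
  ],
)

```text
t: 19.9
tool_pos: [0.4987, 0.1413, 0.0319]
ee_rot: [-180.0, -0.0, 120.0]
contact_force: [1.1, 0.7, -2.9]
opening: 0.0588
grasp_force: 43.3
```

```bash
python3 st.py
```

```text
{'t': 19.9, 'tool_pos': [0.4987, 0.1413, 0.0319], 'ee_rot': [-179.9654, -0.0314, 120.0151], 'contact_force': [1.0535, 0.7396, -2.8586], 'torque': [0.1669, -0.1433, -0.0873], 'grasp_force': 43.334931556019} 68.77899513673778
```

The thread is now pulling the lid down (−2.9 N). I'll follow at 0.18 mm per 0.05 rad.

>>> jog_arm(
  moves=[
    {"linear": [0, 0, 0.4], "delta_rot": [0, 0, 0.05], "grip": 0.5},
    {"linear": [0, 0, 0.2], "delta_rot": [0, 0, 0.05], "grip": 0.5},
    {"linear": [0, 0, 0.2], "delta_rot": [0, 0, 0.05], "grip": 0.5},
    {"linear": [0, 0, 0], "delta_rot": [0, 0, 0], "grip": 0.5},
  ],
)

```text
t: 20.3
tool_pos: [0.4988, 0.1413, 0.0314]
ee_rot: [-180.0, -0.0, 111.4]
contact_force: [-0.7, -0.4, 1.1]
opening: 0.0588
grasp_force: 43.5
```

```bash
python3 st.py
```

```text
{'t': 20.3, 'tool_pos': [0.4988, 0.1413, 0.0314], 'ee_rot': [-179.9727, -0.0141, 111.4332], 'contact_force': [-0.6968, -0.3626, 1.0973], 'torque': [0.1564, 0.0731, -0.1982], 'grasp_force': 43.51894509745762} 77.36406717570486
```

>>> jog_arm(
  moves=[
    {"linear": [0, 0, 0.2], "delta_rot": [0, 0, 0.05], "grip": 0.5},
    {"linear": [0, 0, 0.2], "delta_rot": [0, 0, 0.05], "grip": 0.5},
    {"linear": [0, 0, 0], "delta_rot": [0, 0, 0], "grip": 0.5},
  ],
)

```text
t: 20.6
tool_pos: [0.4988, 0.1413, 0.0312]
ee_rot: [-180.0, -0.0, 105.7]
contact_force: [-1.8, -0.1, 0.0]
opening: 0.0585
grasp_force: 43.6
```

```bash
python3 st.py; python3 lid.py w9
```

```text
{'t': 20.6, 'tool_pos': [0.4988, 0.1413, 0.0312], 'ee_rot': [-179.9816, -0.0078, 105.7058], 'contact_force': [-1.8056, -0.0981, 0.028], 'torque': [0.0643, 0.1674, -0.1634], 'grasp_force': 43.60546823416371} 83.0888419508461
{'t': 20.6, 'tool_pos': [0.4988, 0.1413, 0.0312], 'ee_rot': [-179.9816, -0.0078, 105.7058], 'contact_force': [-1.8056, -0.0981, 0.028], 'torque': [0.0643, 0.1674, -0.1634], 'opening': 0.0585, 'grasp_force': 43.6055}
top [0.4976 0.1433 0.0739] tool [  2.3  -0.6 -42.7] lid yaw 114.5 normal [-0.097  0.637  0.765]
```

No slip: the lid's yaw has followed the tool. Lid top ≈ 74.0 mm. One more small turn.

>>> jog_arm(
  moves=[
    {"linear": [0, 0, 0.2], "delta_rot": [0, 0, 0.05], "grip": 0.5},
    {"linear": [0, 0, 0.2], "delta_rot": [0, 0, 0.05], "grip": 0.5},
    {"linear": [0, 0, 0], "delta_rot": [0, 0, 0], "grip": 0.5},
  ],
)

```text
t: 20.95
tool_pos: [0.4988, 0.1412, 0.0308]
ee_rot: [-180.0, -0.0, 100.0]
contact_force: [-1.7, -0.1, 1.8]
opening: 0.0587
grasp_force: 43.7
```

```bash
python3 st.py; python3 lid.py w10
```

```text
{'t': 20.95, 'tool_pos': [0.4988, 0.1412, 0.0308], 'ee_rot': [-179.9785, -0.0005, 99.9568], 'contact_force': [-1.6845, -0.0774, 1.8399], 'torque': [0.0666, 0.244, -0.0401], 'grasp_force': 43.66143669001758} 88.83519093957165
{'t': 20.95, 'tool_pos': [0.4988, 0.1412, 0.0308], 'ee_rot': [-179.9785, -0.0005, 99.9568], 'contact_force': [-1.6845, -0.0774, 1.8399], 'torque': [0.0666, 0.244, -0.0401], 'opening': 0.0587, 'grasp_force': 43.6614}
top [0.4978 0.1433 0.0735] tool [  2.2  -0.7 -42.7] lid yaw 108.6 normal [-0.116  0.673  0.731]
```

Lid top ≈ 73.6 mm, which is snug (1.15 rad since the drop). Releasing gently and backing away upward.

>>> jog_arm(
  moves=[
    {"linear": [0, 0, 0.1], "delta_rot": [0, 0, 0.03], "grip": 0.5},
    {"linear": [0, 0, 0], "delta_rot": [0, 0, 0], "grip": 0.5},
    {"linear": [0, 0, 0], "delta_rot": [0, 0, 0], "grip": 0.75},
    {"linear": [0, 0, 0], "delta_rot": [0, 0, 0], "grip": 0.9},
    {"linear": [0, 0, 0], "delta_rot": [0, 0, 0], "grip": 0.95},
    {"linear": [0, 0, 0], "delta_rot": [0, 0, 0], "grip": 0.95},
    {"linear": [0, 0, 0], "delta_rot": [0, 0, 0], "grip": 0.95},
  ],
)

```text
t: 21.7
tool_pos: [0.4992, 0.1412, 0.0307]
ee_rot: [180.0, 0.0, 98.1]
contact_force: [-0.3, -0.2, 0.2]
opening: 0.0811
grasp_force: 0.0
```

>>> jog_arm(
  moves=[
    {"linear": [0, 0, -5], "delta_rot": [0, 0, 0], "grip": 0.95},
    {"linear": [0, 0, -10], "delta_rot": [0, 0, 0], "grip": 0.95},
    {"linear": [0, 0, -15], "delta_rot": [0, 0, 0], "grip": 0.95},
    {"linear": [0, 0, -15], "delta_rot": [0, 0, 0], "grip": 0.95},
    {"linear": [0, 0, -15], "delta_rot": [0, 0, 0], "grip": 0.95},
    {"linear": [0, 0, 0], "delta_rot": [0, 0, 0], "grip": 0.95},
    {"linear": [0, 0, 0], "delta_rot": [0, 0, 0], "grip": 0.95},
  ],
)

```text
t: 22.4
tool_pos: [0.4997, 0.1413, 0.0913]
ee_rot: [179.9, 0.0, 98.1]
contact_force: [0.0, -0.9, -0.6]
opening: 0.0813
grasp_force: 0.0
```

```bash
sed -i 's/roi\[190:330,220:350\]/roi[int(sys.argv[2]) if len(sys.argv)>2 else 190:330,235:335]/' lid.py; python3 lid.py w11 140
```

```text
{'t': 22.4, 'tool_pos': [0.4997, 0.1413, 0.0913], 'ee_rot': [179.9068, 0.0052, 98.1358], 'contact_force': [0.0344, -0.9469, -0.5907], 'torque': [-0.0077, -0.0173, -0.0322], 'opening': 0.0813, 'grasp_force': 0.0}
top [0.4981 0.1434 0.0724] tool [ 2.3 -1.3 18.9] lid yaw 108.2 normal [0.015 0.74  0.673]
```

View pics/w11.png

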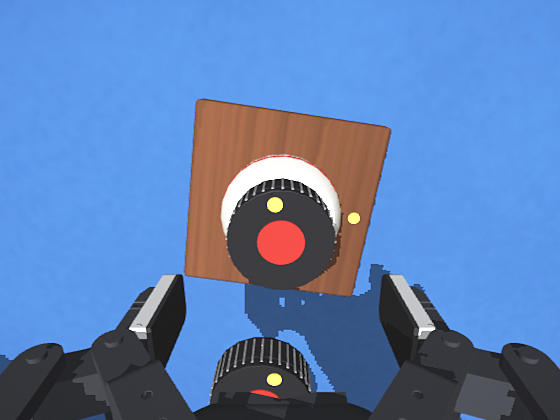

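The picture shows the lid seated and level on the jar, disc at (281,242), with the fingers clear. Handing in.

```bash
python3 -c "
from cell import r
print(r.close_job())"
```

```text
the job is handed in; nothing more can be done
None
```

The small lid is on the ink jar, screwed down until its top was about 73.6 mm up (within the snug range) and released. I handed the job in at about 22 s; no verdict came back.

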